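Eject the brass bush from the sloping jig

ROBOT

A 7-joint arm with a two-finger parallel gripper is mounted at the origin on the work surface. World frame = base frame: x ahead of the robot, y to its left, z up, the work surface at z = 0. Lengths are in m, angles in rad, forces in N, time in s.
With the tool pointing down it reaches from about 0.35 to 0.775 m from the base axis. Payload 3.1 kg.
Tool frame: the origin (TCP) lies midway between the tips of the shut fingers; the grasp point (between the pads) lies manip.hold_point_z behind it (manip.hold_point_z is the distance from the TCP to the grasp point, in m); z points along the fingers, y is the line along which they close (so a half turn about z gives the same grasp; the last joint's range is limited). The gripper opens to 85 mm and grips with 20 to 120 N. Pads are 22 mm wide; open, the fingers measure 114 mm over their backs; the gripper's body (76 mm by 85 mm) begins 54 mm behind the grasp point. The pads swing forward as they close: fully open they stand 13 mm farther back than shut.
Start: joints at [-1.237, 0.311, 0.014, 1.512, -0.004, 1.319, -0.027], TCP at [0.202, 0.512, 0.231] pointing down, gripper open.
Joint ranges: [-2.7, 2.7], [-0.3, 1.91], [-1.27, 1.3], [0.12, 2.57], [-1.44, 4.58], [0.2, 2.03], [-3.05, 3.05]. Speed limits (rad/s): [2.79, 2.79, 3.14, 3.14, 3.14, 3.14, 3.14].

INTERFACE

Orientations are given as a 3x3 rotation matrix whose columns are the frame's x, y, z axes.
In Python, from cell import monitor, optics, order, manip gives the robot as it stands.
- The arm moves only by the shell command python3 -m inch 'ROWS' [FORCE]. ROWS is JSON, a list that holds one entry, the list of rows, each a list of 5 numbers: the shift along the tool's x, y, z in mm, then the turn about the tool's z in degrees, then the gripper's target within -1 to 1 (shut at 1, half-way at 0, fully open at -1). In form: [[[tx, ty, tz, spin, fingers], ...]]. A call has exactly 8 rows; each row shifts and turns the commanded pose from where the row before left it, along the tool's axes as they then stand; what a row does not reach is not made up. A row lasts 1/12 s, in which the tool goes at most 41.7 mm and 7.16 degrees, less where a joint would pass 70% of its speed; a pose out of reach is approached as far as the arm can. A call is refused whole if a number of a shift passes 41.7 or a number of a turn 7.16, either way. A call with a gripper value outside its range is refused whole. The fingers move at their own pace and stop on an object; FORCE is the grip in N (left out, the last holds). Time passes only in rows, so rows that do not move let the fingers close, or fill a call up. It gives the time, the measured TCP pose, the force, the opening and the grip force at its end, in the units of the state.
- monitor.get_obs(): the state, without advancing time (a new reading comes with each control period).
- optics.grab_frame(name): name is "side" or "top"; returns a dict with "image" (480x640x3 uint8, blue, green, red), "fx", "fy", "cx", "cy" (pixels), "k1" (the pictures are not rectified: a ray, as slopes to the right and down, at radius r is drawn at 1 + k1 r^2 times it, then the intrinsics apply), "extrinsics" (4x4, takes a point from world to camera coordinates). Camera axes: x right, y down, z forward; pixel columns grow to the right and rows downward; lengths in m; the calibration is good to about 2 mm. A picture is of the moment at which its call begins. There is no depth.
- order.hand_in(): hands the job in; it is judged then, once.
The state is a dict: "time": time; "joint_positions": joint angles; "dq": joint speeds; "effort": joint torques, N m; "tool_pos": TCP position; "tcp_rot": TCP orientation; "ft_force": force on the tool from outside, world axes, zero at the start; "torque": the same for the moment, N m; "finger_gap": finger opening in m; "grasp_force": force on a finger pad.
Only numpy, scipy, OpenCV 4.12 (cv2) and the standard library are available. Lean on these libraries where they do the work, as an engineer would, in place of code of your own. Each camera call takes 0.05 s, during which the arm holds its last target. There are 200 camera calls.

TASK

Slide the red-knobbed carriage all the way to its stop on the side of the brass bush, so that the ejector pin pushes that bush up out of the sloping jig and the silver steel bush stays down. Then grip the raised brass bush (the light bar leaves no room to come straight down on it), draw it out and gently set it down, standing upright on the floor of the grey tray, without dropping it. Leave the steel bush seated, and do not shift the copper bush already in the tray or the loose things on the bench.

Things in the scene. Friction and masses are not known exactly. Their poses are not given: they have to be found in the camera images.
- brass_bush_center (a point): Centre (half-way up, on the axis) of the loose brass-yellow bush: a closed cylinder 34 mm in diameter, 40 mm long, about 0.17 kg; its z axis is the cylinder axis, towards its top (marked by a dark 16 mm dot). At the start it sits sunk in one of the two sockets of the sloping face, its top 1 mm below the face, so it cannot be gripped until it is pushed up.
- steel_bush_center (a point): Centre of a silver steel bush of the same size, in the other socket; it must stay down there.
- deck: Sloping green top of the jig. Origin: middle of its face, 105 mm above the bench; z: outward normal, leaning 30 degrees from vertical towards the jig's front (robot side); x: up the slope; y: level along the face. Face 90 mm (x) by 190 mm (y). Two sockets, 36 mm wide, 41 mm deep, square to the face, at x = 0, y = +40 and -40 mm; under each a 16 mm ejector pin geared to the carriage.
- light_bar (a point): Middle of a fixed LED light bar level along the face's y, 210 mm long, 24 mm wide, 16 mm high, 32 mm behind and 102 mm above the middle of the face, on posts at y = +94 and -94 mm, 66 mm behind. It blocks a gripper coming straight down on the sockets; one leaning as they do (30 degrees, along the face's normal) passes clear.
- carriage (a joint): Carriage along its rail (m): 0 mid, grows to the face's +y, stops at +0.040 and -0.040; about 3 N of friction, stays where left. Towards +0.040 it raises the pin of the socket at y = +40 mm, towards -0.040 that at y = -40 mm. The bush starts to rise after about 6 mm; at the stop it is 23 mm up along the normal (22 mm out of the face) and stays up; the other pin sinks.
- carriage_knob (a point): Middle of the carriage's upright red knob: 16 mm wide along the rail (face y), 22 mm across, 44 mm high. This point is 56 mm above the bench, 20 mm below the knob's top, 24 mm above the carriage's 50 mm long body. Rail: 90 mm in front of the face's middle, 30 mm high yellow end stops 77 mm either side. Pinch the knob from straight above or push it from the side.
- tray: Fixed grey tray, 130 mm (x) by 200 mm (y) outside, walls 5 mm thick and 20 mm high, floor 5 mm thick; origin under its centre on the bench, z up. The half at its -y is free for the brass bush (best about 45 mm from the centre).
- done_bush_center (a point): Centre of a copper-coloured bush of the same size, standing in the tray's other half, about 60 mm to +y of the tray's centre; bystander.
- brush: Loose brush lying at the far side of the bench; bystander.
- screwdriver: Loose screwdriver to the right of the jig, towards the robot; bystander.
- wax_jar: Amber jar, 68 mm wide, 70 mm high, beyond the tray; origin under its centre; bystander.
- wood_knob: Small turned wooden knob, 44 mm wide and high, beyond the gap between jig and tray; origin under its centre; bystander.
- chisel: Dark round wooden tool handle, 240 mm long, 26 mm thick, lying beyond the jig; bystander.
- mug: Blue mug, 76 mm wide, 90 mm high, to the left; origin under its centre; bystander.
Things that resemble listed ones, but are neither listed nor needed, are in the scene too. Of the things shaped like the part that bears brass_bush_center, the brass one is meant. There is more than one size of the tray; the one meant has the size given above.

How it is judged:
By the outcome, as a careful person would: the job done as asked, in the order asked, and still so for the second after the job is handed in, with the robot touching nothing.
It also fails if it takes over 54 s, if anything falls off the work surface, if the arm or the gripper's body presses on something with over 40 N, if the wrist force passes 120 N, or if a joint passes its speed limit or range.

## Working session

There is one attempt and no reset: what is moved stays moved. The work goes in short steps, Python scripts to look and compute and a shell command to move; the robot and the scene stay as the last step left them, time stands still between calls to the robot, and variables do not carry over. Pictures are saved under pics/ and viewed, at most 10 in all, crops included, and the job is handed in when it is done.

```bash
mkdir -p pics; ls
python3 - <<'E'
from cell import monitor, optics, manip
import cv2
print(manip.hold_point_z)
o=monitor.get_obs()
for k in o: print(k,o[k])
for n in("side","top"):
    f=optics.grab_frame(n); cv2.imwrite(f"pics/{n}0.png",f["image"]); print({k:f[k] for k in f if k!="image"})
E
```

```text
pics
0.0187
time 0.0
joint_positions [-1.23669468  0.31172906  0.01397506  1.51304792 -0.0044066   1.31920583
 -0.02716142]
dq [-0.00055019  0.00031552 -0.00097529  0.00256297 -0.00071286  0.00158508
 -0.00113312]
effort [ 2.60722973e-04 -3.79927433e+01  1.46394060e-01 -2.30582571e+01
  1.23108068e-02  1.38323431e-02  1.46904279e-05]
tool_pos [0.20157129 0.51094851 0.23022287]
tcp_rot [[-9.30261393e-01  3.66896611e-01 -7.86113180e-04]
 [ 3.66897444e-01  9.30258737e-01 -2.22454954e-03]
 [-8.48910328e-05 -2.35783547e-03 -9.99997217e-01]]
ft_force [-0.49440647  0.56645806  0.11467677]
torque [ 0.03459196 -0.02296449  0.03019034]
grasp_force 0.0
finger_gap 0.08512800968635874
{'fx': 590.7470205222834, 'fy': 590.7470205222834, 'cx': 311.71665037224903, 'cy': 235.76483661788933, 'k1': 0.031262908359007746, 'extrinsics': array([[ 0.8866068 , -0.4623065 ,  0.01418039, -0.49644002],
       [-0.3014328 , -0.60079503, -0.74039422,  0.28874457],
       [ 0.35080857,  0.65216412, -0.6720233 ,  1.15420698],
       [ 0.        ,  0.        ,  0.        ,  1.        ]])}
{'fx': 527.145737531854, 'fy': 527.145737531854, 'cx': 316.75468745076824, 'cy': 230.24369086038655, 'k1': -0.06557800292160383, 'extrinsics': array([[-0.01427891, -0.99985121, -0.00967817,  0.03259055],
       [-0.99245306,  0.01535088, -0.12166045,  0.58790417],
       [ 0.12179092,  0.00786795, -0.99252459,  1.18332395],
       [ 0.        ,  0.        ,  0.        ,  1.        ]])}
```

View pics/top0.png

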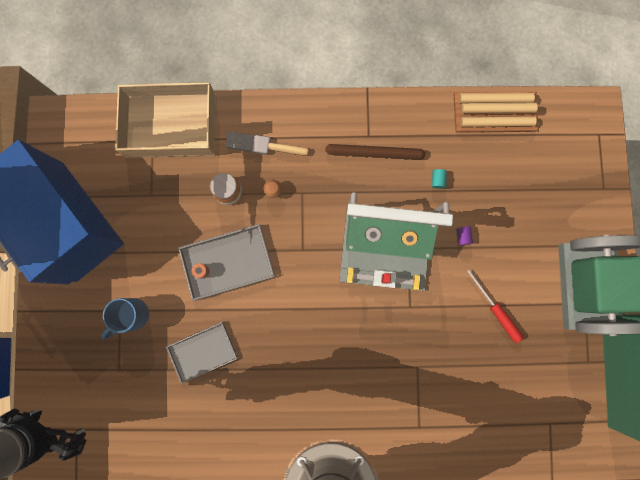

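View pics/side0.png

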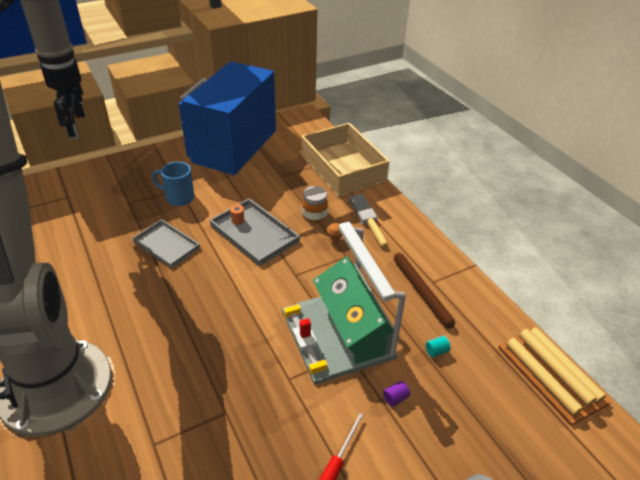

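The top view shows the jig at about (390,245), brass socket (410,238), steel (373,235), knob (387,279), the big tray (227,262), and the copper bush in it (199,271). The side view agrees, with brass on the robot's right, i.e. the face's −y. I'll enlarge both views to measure.

Run:
```python
import cv2,numpy as np
i=cv2.imread("pics/top0.png")
a=cv2.resize(i[185:305,330:470],None,fx=4,fy=4,interpolation=cv2.INTER_CUBIC)
b=cv2.resize(i[215:310,170:285],None,fx=2,fy=2,interpolation=cv2.INTER_CUBIC)
s=cv2.imread("pics/side0.png")
c=np.zeros((480,790,3),np.uint8); c[:,:560]=a; c[:190,560:790]=b
cv2.imwrite("pics/c1.png",c)
cv2.imwrite("pics/c2.png",cv2.resize(s[215:395,200:420],None,fx=3,fy=3,interpolation=cv2.INTER_CUBIC))
```

```text
(no output)
```

View pics/c1.png

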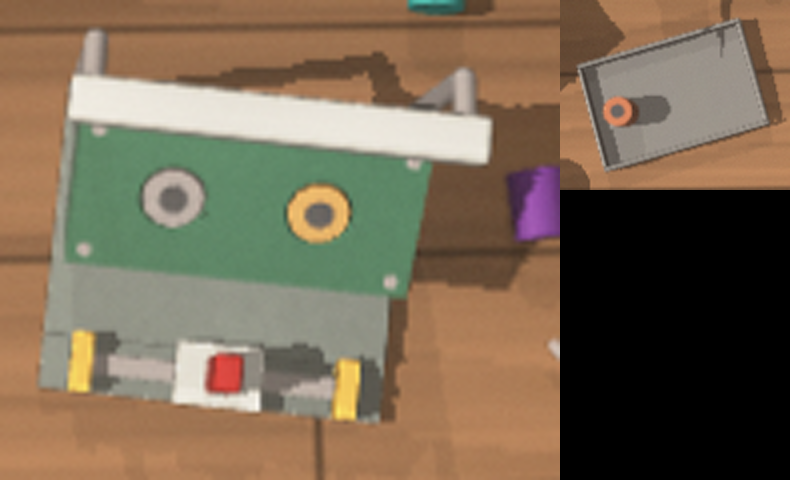

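View pics/c2.png

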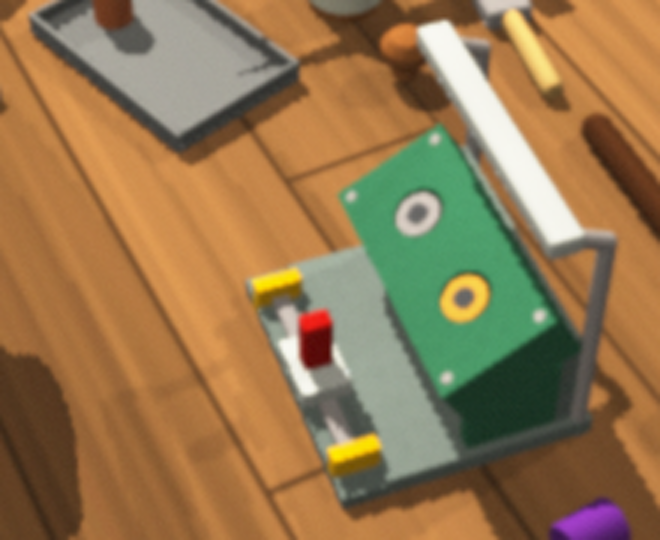

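```bash
cat > h.py <<'E'
import numpy as np, cv2
from cell import optics
import pickle,os
def cal():
    if not os.path.exists("cal.pkl"):
        d={n:{k:v for k,v in optics.grab_frame(n).items() if k!="image"} for n in("side","top")}
        pickle.dump(d,open("cal.pkl","wb"))
    return pickle.load(open("cal.pkl","rb"))
C=cal()
def ray(n,p):
    f=C[n];K=np.array([[f["fx"],0,f["cx"]],[0,f["fy"],f["cy"]],[0,0,1.]])
    u=cv2.undistortPoints(np.array([[p]],float),K,np.array([f["k1"],0,0,0]))[0,0]
    R=f["extrinsics"][:3,:3];t=f["extrinsics"][:3,3]
    return -R.T@t, R.T@np.array([u[0],u[1],1])
def at(n,p,z):
    o,d=ray(n,p); return o+d*(z-o[2])/d[2]
def tri(p,q):
    o1,d1=ray("top",p);o2,d2=ray("side",q)
    s=np.linalg.lstsq(np.c_[d1,-d2],o2-o1,rcond=None)[0]
    return (o1+d1*s[0]+o2+d2*s[1])/2, np.linalg.norm(o1+d1*s[0]-o2-d2*s[1])
E
python3 - <<'E'
from h import *
np.set_printoptions(precision=4,suppress=True)
S=at("top",(373.25,234.75),.104);B=at("top",(409.75,238.75),.104)
print("S",S,"B",B,np.linalg.norm(S-B))
print("side S",at("side",(339.3,286),.104),"B",at("side",(354.7,314.3),.104))
print("tri",tri((373.25,234.75),(339.3,286)),tri((409.75,238.75),(354.7,314.3)))
k=at("top",(386,278.25),.076);print("knob",k,at("side",(305,321.7),.076),tri((386,278.25),(305,321.7)))
print("stops",at("top",(350.5,275.25),.03),at("top",(416.75,282.25),.03))
y=(S-B)/np.linalg.norm(S-B);x=np.array([y[1],-y[0],0]);m=(S+B)/2
print("y",y,np.degrees(np.arctan2(-y[0],y[1])),"knob rel",(k-m)@x,(k-m)@y)
T=[at("top",p,.02) for p in((180,248.5),(260,225),(274,277),(193,300))]
print(np.array(T),np.mean(T,0)); print([np.linalg.norm(T[i]-T[i-1]) for i in range(4)])
print("copper",at("top",(199.5,270.5),.045))
E
```

```text
S [ 0.5682 -0.0997  0.104 ] B [ 0.5582 -0.1791  0.104 ] 0.08002177635054854
side S [ 0.5678 -0.1044  0.104 ] B [ 0.5576 -0.1838  0.104 ]
tri (array([ 0.5694, -0.1005,  0.0993]), np.float64(0.0015156901722366846)) (array([ 0.5593, -0.1802,  0.0991]), np.float64(0.0013150410083342444))
knob [ 0.474  -0.1282  0.076 ] [ 0.4728 -0.1359  0.076 ] (array([ 0.4751, -0.1295,  0.0677]), np.float64(0.0017404800578725307))
stops [ 0.4835 -0.0523  0.03  ] [ 0.465  -0.2043  0.03  ]
y [0.1251 0.9921 0.    ] -7.186288287369822 knob rel -0.08985532142574955 9.352955446858574e-06
[[0.552  0.346  0.02  ]
 [0.6048 0.1572 0.02  ]
 [0.4824 0.1248 0.02  ]
 [0.4315 0.3137 0.02  ]] [0.5177 0.2354 0.02  ]
[np.float64(0.12476355778766668), np.float64(0.19601823205642144), np.float64(0.12656005079615307), np.float64(0.19563171340810537)]
copper [0.4986 0.2934 0.045 ]
```

```bash
python3 -m inch '[[[0,0,0,-7.15,0],[0,0,0,-7.15,0],[-20.5,-35.4,0,0,0],[-20.5,-35.4,0,0,0],[-20.5,-35.4,0,0,0],[-20.5,-35.4,0,0,0],[-20.5,-35.4,0,0,0],[-20.5,-35.4,0,0,0]]]' 40; python3 -m inch '[[[-20.5,-35.4,0,0,0],[-20.5,-35.4,0,0,0],[-20.5,-35.4,0,0,0],[-20.5,-35.4,0,0,0],[-20.5,-35.4,0,0,0],[-20.5,-35.4,0,0,0],[-20.5,-35.4,0,0,0],[-20.5,-35.4,0,0,0]]]'; python3 -m inch '[[[-20.5,-35.4,0,0,0],[-20.5,-35.4,0,0,0],[-20.5,-35.4,0,0,0],[0,0,30,0,0],[0,0,30,0,0],[0,0,0,0,0],[0,0,0,0,0],[0,0,0,0,0]]]'
```

```text
time: 0.87
tool_pos: [0.2974, 0.2834, 0.2312]
tcp_rot: [[-0.992, 0.126, 0.0], [0.126, 0.992, 0.0], [0.0, 0.0, -1.0]]
ft_force: [1.4, 0.2, 0.3]
finger_gap: 0.0424
grasp_force: 0.0
time: 1.53
tool_pos: [0.4244, -0.018, 0.2315]
tcp_rot: [[-0.992, 0.126, 0.001], [0.126, 0.992, 0.001], [-0.001, 0.001, -1.0]]
ft_force: [1.6, 1.3, 0.4]
finger_gap: 0.0428
grasp_force: 0.0
time: 2.2
tool_pos: [0.4726, -0.1289, 0.1725]
tcp_rot: [[-0.992, 0.125, 0.002], [0.125, 0.992, -0.0], [-0.002, 0.0, -1.0]]
ft_force: [1.2, -0.0, 0.6]
finger_gap: 0.0428
grasp_force: 0.0
```

```bash
python3 -m inch '[[[0,0,33,0,0],[0,0,33,0,0],[0,0,33,0,0],[0,0,31,0,0],[0,0,0,0,0],[0,0,0,0,1],[0,0,0,0,1],[0,0,0,0,1]]]' 40; python3 -m inch '[[[0,0,0,0,1],[0,0,0,0,1],[0,0,0,0,1],[0,0,0,0,1],[0,-5,0,0,1],[0,-5,0,0,1],[0,-5,0,0,1],[0,-5,0,0,1]]]'
```

```text
time: 2.87
tool_pos: [0.4743, -0.1302, 0.0441]
tcp_rot: [[-0.992, 0.125, 0.006], [0.125, 0.992, -0.001], [-0.006, -0.001, -1.0]]
ft_force: [-1.2, -0.1, 2.1]
finger_gap: 0.0152
grasp_force: 42.2
time: 3.53
tool_pos: [0.4723, -0.1463, 0.0441]
tcp_rot: [[-0.992, 0.123, 0.006], [0.123, 0.992, 0.004], [-0.005, 0.005, -1.0]]
ft_force: [-1.0, 6.4, 11.2]
finger_gap: 0.0156
grasp_force: 43.4
```

```bash
python3 -m inch '[[[0,-5,-1,0,1],[0,-5,-1,0,1],[0,-5,0,0,1],[0,-5,0,0,1],[0,-3,0,0,1],[0,-2,0,0,1],[0,0,0,0,1],[0,0,0,0,1]]]'
```

```text
time: 4.2
tool_pos: [0.4695, -0.169, 0.0442]
tcp_rot: [[-0.992, 0.122, 0.005], [0.122, 0.992, 0.006], [-0.004, 0.006, -1.0]]
ft_force: [3.7, 7.4, -1.7]
finger_gap: 0.0155
grasp_force: 41.5
```

```bash
python3 -m inch '[[[0,-3,0,0,1],[0,-3,0,0,1],[0,0,0,0,1],[0,0,0,0,1],[0,0,0,0,1],[0,0,0,0,1],[0,0,0,0,1],[0,0,0,0,1]]]'
```

```text
time: 4.87
tool_pos: [0.4695, -0.169, 0.0442]
tcp_rot: [[-0.993, 0.119, 0.004], [0.119, 0.993, 0.014], [-0.002, 0.014, -1.0]]
ft_force: [3.2, 16.5, 2.6]
finger_gap: 0.0158
grasp_force: 42.4
```

```bash
python3 -m inch '[[[0,6,0,0,1],[0,0,0,0,0],[0,0,0,0,0],[0,0,0,0,0],[0,0,0,0,0],[0,0,-35,0,0],[0,0,-35,0,0],[0,0,-35,0,0]]]'; python3 -m inch '[[[0,0,-35,0,-1],[0,0,-35,0,-1],[30,0,-35,0,-1],[30,0,-35,0,-1],[0,0,-30,0,-1],[0,0,0,0,-1],[0,0,0,0,-1],[0,0,0,0,-1]]]'
python3 - <<'E'
from h import *
f=optics.grab_frame("top")["image"];s=optics.grab_frame("side")["image"]
c=np.zeros((480,790,3),np.uint8)
c[:360,:395]=cv2.resize(f[195:305,335:455],(395,360),interpolation=cv2.INTER_CUBIC)
c[:360,395:]=cv2.resize(s[240:390,265:430],(395,360),interpolation=cv2.INTER_CUBIC)
cv2.imwrite("pics/a1.png",c)
E
```

```text
time: 5.53
tool_pos: [0.465, -0.1749, 0.1492]
tcp_rot: [[-0.992, 0.128, -0.002], [0.128, 0.992, -0.0], [0.002, -0.001, -1.0]]
ft_force: [1.2, 0.3, 0.4]
finger_gap: 0.043
grasp_force: 0.0
time: 6.2
tool_pos: [0.4119, -0.1674, 0.3112]
tcp_rot: [[-0.992, 0.127, -0.0], [0.127, 0.992, 0.0], [0.0, 0.0, -1.0]]
ft_force: [0.4, 0.0, 0.6]
finger_gap: 0.085
grasp_force: 0.0
```

View pics/a1.png

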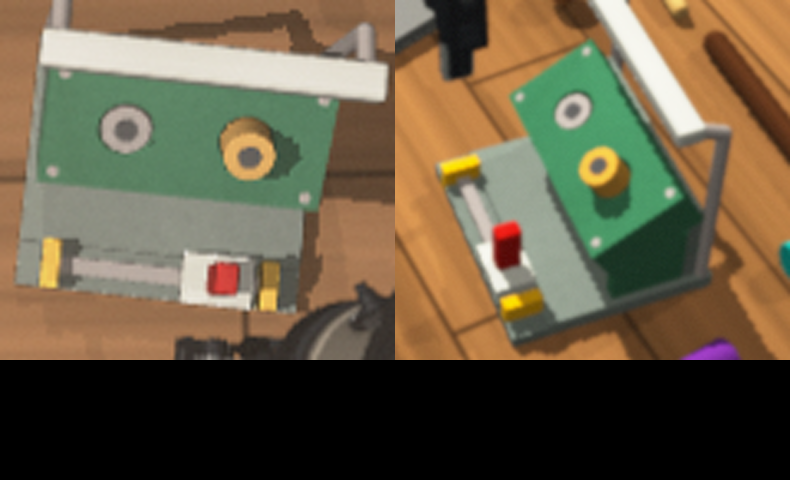

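The carriage is against its right stop (red knob at 225,278 in the crop). The brass bush stands out of the face and the steel one is flush. The rows have no tilt, so I'll test whether the arm leans when driven to the edge of its range, up high in free air.

```bash
for i in 1 2; do :; done; python3 -m inch '[[[0,0,-41,0,-1],[0,0,-41,0,-1],[0,0,-41,0,-1],[0,0,-41,0,-1],[0,0,-41,0,-1],[0,0,-41,0,-1],[0,0,-41,0,-1],[0,0,-41,0,-1]]]'; python3 -c "
from cell import monitor;print(monitor.get_obs()['joint_positions'])"
```

```text
time: 6.97
tool_pos: [0.4091, -0.1648, 0.5591]
tcp_rot: [[-0.991, 0.125, 0.044], [0.124, 0.992, -0.02], [-0.046, -0.015, -0.999]]
ft_force: [0.2, -0.3, 0.5]
finger_gap: 0.0859
grasp_force: 0.0
[ 0.08304122  0.12035361  0.32175013  0.94601791 -0.04050854  2.03258515
  1.82898153]
```

```bash
python3 -m inch '[[[0,0,30,0,-1],[0,0,30,0,-1],[0,0,30,0,-1],[0,0,30,0,-1],[0,0,0,0,-1],[0,0,0,0,-1],[0,0,0,0,-1],[0,0,0,0,-1]]]'; python3 -c "
from cell import monitor;print(monitor.get_obs()['joint_positions'])"
```

```text
time: 7.63
tool_pos: [0.4148, -0.1678, 0.4435]
tcp_rot: [[-0.991, 0.125, 0.052], [0.124, 0.992, -0.023], [-0.055, -0.017, -0.998]]
ft_force: [-0.2, 1.4, 0.1]
finger_gap: 0.0851
grasp_force: 0.0
[ 0.04765959  0.02822316  0.3080572   1.33888822 -0.00496746  1.71864369
  1.80021991]
```

```bash
python3 -m inch '[[[0,33,0,0,-1],[0,33,0,0,-1],[0,33,0,0,-1],[0,33,0,0,-1],[0,0,-30,0,-1],[0,0,-30,0,-1],[0,0,-30,0,-1],[0,0,-15,0,-1]]]'; python3 -m inch '[[[0,0,-15,0,-1],[0,0,-15,0,-1],[0,0,-15,0,-1],[0,0,-15,0,-1],[0,0,-15,0,-1],[0,0,-15,0,-1],[0,0,0,0,-1],[0,0,0,0,-1]]]';python3 -c "
from cell import monitor;print(monitor.get_obs()['joint_positions'])"
```

```text
time: 8.3
tool_pos: [0.4257, -0.0337, 0.5494]
tcp_rot: [[-0.991, 0.124, 0.058], [0.123, 0.992, -0.021], [-0.06, -0.014, -0.998]]
ft_force: [0.5, 0.7, 0.2]
finger_gap: 0.0852
grasp_force: 0.0
time: 8.97
tool_pos: [0.4172, -0.0324, 0.5852]
tcp_rot: [[-0.987, 0.124, 0.106], [0.122, 0.992, -0.025], [-0.109, -0.012, -0.994]]
ft_force: [0.3, -0.2, -0.0]
finger_gap: 0.0851
grasp_force: 0.0
[-0.56378011  0.04839343  0.64225843  0.96184497 -0.01376695  2.03274052
  1.51680892]
```

```bash
python3 -m inch '[[[0,0,-30,0,-1],[0,0,-30,0,-1],[0,0,-30,0,-1],[0,0,-30,0,-1],[0,0,-30,0,-1],[0,0,-30,0,-1],[0,0,-30,0,-1],[0,0,0,0,-1]]]';python3 -c "
from cell import monitor;print(monitor.get_obs()['joint_positions'])"
```

```text
time: 9.63
tool_pos: [0.3933, -0.0333, 0.6381]
tcp_rot: [[-0.963, 0.127, 0.236], [0.124, 0.992, -0.03], [-0.238, 0.001, -0.971]]
ft_force: [0.3, -1.1, 0.3]
finger_gap: 0.0852
grasp_force: 0.0
[-0.06901048 -0.02785664  0.08135219  0.89695552  0.03232813  2.03299699
  1.47348569]
```

```bash
python3 -m inch '[[[0,0,-30,0,-0.3],[0,0,-30,0,-0.3],[0,0,30,0,-0.3],[0,0,30,0,-0.3],[0,0,30,0,-0.3],[0,0,30,0,-0.3],[0,0,0,0,-0.3],[0,0,0,0,-0.3]]]'
cat > go.py <<'E'
import sys,numpy as np
from cell import monitor
o=monitor.get_obs();R=np.array(o["tcp_rot"]);p=np.array(o["tool_pos"])
t=np.array([float(v) for v in sys.argv[1:4]])
np.set_printoptions(precision=4,suppress=True)
print("z",R[:,2],"q",o["joint_positions"],"d mm",(R.T@(t-p))*1000)
E
python3 go.py .5515 -.180 .108
```

```text
time: 10.3
tool_pos: [0.417, -0.0353, 0.5297]
tcp_rot: [[-0.959, 0.122, 0.254], [0.119, 0.992, -0.027], [-0.256, 0.004, -0.967]]
ft_force: [0.0, 0.3, 2.1]
finger_gap: 0.0557
grasp_force: 0.0
z [ 0.2542 -0.0272 -0.9668] q [ 0.2512 -0.1222 -0.1829  1.2901 -0.012   1.7133  1.511 ] d mm [ -38.5045 -128.9175  445.7748]
```

```bash
python3 -m inch '[[[-4.8,-16.1,30,0,-0.3],[-4.8,-16.1,30,0,-0.3],[-4.8,-16.1,30,0,-0.3],[-4.8,-16.1,30,0,-0.3],[-4.8,-16.1,30,0,-0.3],[-4.8,-16.1,30,0,-0.3],[-4.8,-16.1,30,0,-0.3],[-4.8,-16.1,30,0,-0.3]]]'; python3 -m inch '[[[0,0,30,0,-0.3],[0,0,30,0,-0.3],[0,0,30,0,-0.3],[0,0,20,0,-0.3],[0,0,0,0,-0.3],[0,0,0,0,-0.3],[0,0,0,0,-0.3],[0,0,0,0,-0.3]]]'; python3 go.py .5515 -.180 .108
python3 - <<'E'
from h import *
f=optics.grab_frame("top")["image"];s=optics.grab_frame("side")["image"]
c=np.zeros((360,790,3),np.uint8)
c[:360,:395]=cv2.resize(f[195:305,335:455],(395,360),interpolation=cv2.INTER_CUBIC)
c[:360,395:]=cv2.resize(s[190:370,265:463],(395,360),interpolation=cv2.INTER_CUBIC)
cv2.imwrite("pics/a2.png",c)
E
```

```text
time: 10.97
tool_pos: [0.5043, -0.1759, 0.3126]
tcp_rot: [[-0.956, 0.122, 0.266], [0.118, 0.993, -0.031], [-0.268, 0.002, -0.963]]
ft_force: [0.4, 0.1, -0.4]
finger_gap: 0.0553
grasp_force: 0.0
time: 11.63
tool_pos: [0.5315, -0.1781, 0.2065]
tcp_rot: [[-0.957, 0.122, 0.265], [0.118, 0.993, -0.03], [-0.266, 0.002, -0.964]]
ft_force: [0.4, -0.1, 0.1]
finger_gap: 0.0556
grasp_force: 0.0
z [ 0.2646 -0.0302 -0.9639] q [ 0.3605  0.1682 -0.0347  1.7904 -0.0636  0.9204  1.8069] d mm [  6.8925   0.2939 100.2935]
```

View pics/a2.png

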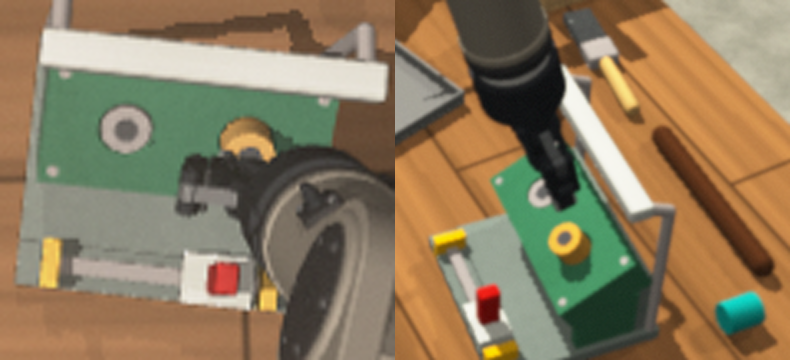

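The open fingers are lined up above and in front of the raised bush (top crop 248,140) and clear of the light bar. I'll go down along the tool axis.

```bash
python3 -m inch '[[[7,0,0,0,-0.3],[0,0,25,0,-0.3],[0,0,25,0,-0.3],[0,0,20,0,-0.3],[0,0,12,0,-0.3],[0,0,8,0,-0.3],[0,0,6,0,-0.3],[0,0,0,0,-0.3]]]';  python3 go.py .5515 -.180 .108
```

```text
time: 12.4
tool_pos: [0.5468, -0.1791, 0.1076]
tcp_rot: [[-0.958, 0.122, 0.258], [0.119, 0.992, -0.028], [-0.259, 0.004, -0.966]]
ft_force: [-0.2, 0.6, -0.1]
finger_gap: 0.0553
grasp_force: 0.0
z [ 0.2577 -0.0277 -0.9658] q [ 0.3547  0.3049 -0.0398  1.8808 -0.0658  0.7007  1.8107] d mm [-4.7215 -0.3444  0.8997]
```

```bash
python3 -m inch '[[[-4,0,0,0,-0.3],[0,0,0,0,-0.3],[0,0,0,0,1],[0,0,0,0,1],[0,0,0,0,1],[0,0,0,0,1],[0,0,0,0,1],[0,0,0,0,1]]]' 45;  python3 go.py .5515 -.180 .108
```

```text
time: 13.07
tool_pos: [0.5519, -0.1798, 0.1103]
tcp_rot: [[-0.958, 0.122, 0.261], [0.119, 0.993, -0.029], [-0.262, 0.004, -0.965]]
ft_force: [-0.4, 0.6, 4.5]
finger_gap: 0.0318
grasp_force: 44.5
z [ 0.2607 -0.0285 -0.965 ] q [ 0.3525  0.3089 -0.0395  1.8683 -0.0648  0.7058  1.808 ] d mm [ 0.9151 -0.2873  2.1123]
```

```bash
python3 -m inch '[[[1,0,-3.9,0,1],[1,0,-3.9,0,1],[1,0,-3.9,0,1],[1,0,-3.9,0,1],[1,0,-3.9,0,1],[1,0,-3.9,0,1],[0,0,0,0,1],[0,0,0,0,1]]]'
python3 - <<'E'
from h import *
s=optics.grab_frame("side")["image"]
cv2.imwrite("pics/a3.png",cv2.resize(s[220:370,285:435],(600,600),interpolation=cv2.INTER_CUBIC))
E
```

```text
time: 13.73
tool_pos: [0.5381, -0.1783, 0.1299]
tcp_rot: [[-0.959, 0.123, 0.257], [0.12, 0.992, -0.028], [-0.258, 0.004, -0.966]]
ft_force: [0.3, -0.2, -2.0]
finger_gap: 0.0318
grasp_force: 44.8
```

View pics/a3.png

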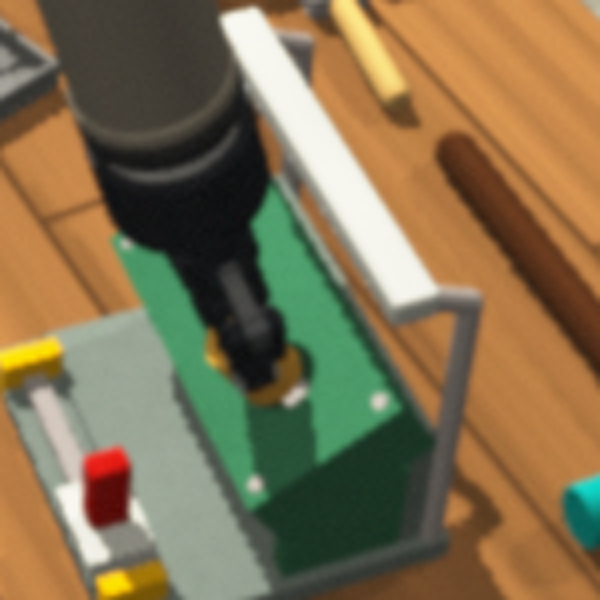

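```bash
python3 -m inch '[[[1.6,0,-5.8,0,1],[1.6,0,-5.8,0,1],[1.6,0,-5.8,0,1],[1.6,0,-5.8,0,1],[1.6,0,-5.8,0,1],[1.6,0,-5.8,0,1],[1.6,0,-5.8,0,1],[1.6,0,-5.8,0,1]]]'; python3 -m inch '[[[-2,0,-10,0,1],[-5,0,-20,0,1],[-5,0,-20,0,1],[-5,0,-20,0,1],[-5,0,-20,0,1],[-2,0,-10,0,1],[0,0,0,0,1],[0,0,0,0,1]]]'; python3 go.py .530 .192 .24
```

```text
time: 14.45
tool_pos: [0.5147, -0.1754, 0.1725]
tcp_rot: [[-0.958, 0.122, 0.259], [0.119, 0.992, -0.028], [-0.261, 0.004, -0.965]]
ft_force: [-0.6, 0.4, -2.3]
finger_gap: 0.0319
grasp_force: 44.8
time: 15.12
tool_pos: [0.5121, -0.1755, 0.2748]
tcp_rot: [[-0.958, 0.122, 0.259], [0.119, 0.992, -0.028], [-0.261, 0.004, -0.965]]
ft_force: [-0.3, 0.1, -3.0]
finger_gap: 0.0322
grasp_force: 44.9
z [ 0.2593 -0.0283 -0.9654] q [ 0.3685  0.0888 -0.0323  1.7088 -0.0634  1.0876  1.8067] d mm [ 35.7014 366.7906  27.8865]
```

```bash
python3 -m inch '[[[1,10,0.5,0,1],[2,20,1,0,1],[3,30,2,0,1],[3,30,2,0,1],[3,30,2,0,1],[3,30,2,0,1],[3,30,2,0,1],[3,30,2,0,1]]]'; python3 -m inch '[[[3,30,2,0,1],[3,30,2,0,1],[3,30,2,0,1],[3,30,2,0,1],[2,22,1,0,1],[1,12,0.5,0,1],[0,3,0,0,1],[0,0,0,3,1]]]'; python3 go.py .530 .192 .24
```

```text
time: 15.78
tool_pos: [0.5195, 0.0374, 0.2548]
tcp_rot: [[-0.959, 0.121, 0.255], [0.118, 0.993, -0.028], [-0.257, 0.004, -0.966]]
ft_force: [0.6, 0.6, -2.1]
finger_gap: 0.032
grasp_force: 44.9
time: 16.45
tool_pos: [0.5269, 0.1941, 0.2426]
tcp_rot: [[-0.952, 0.17, 0.255], [0.168, 0.985, -0.028], [-0.256, 0.017, -0.966]]
ft_force: [0.2, -1.3, -1.6]
finger_gap: 0.032
grasp_force: 44.9
z [ 0.2554 -0.0276 -0.9664] q [-0.1576  0.1879 -0.371   1.6857  0.2481  1.0793  0.7873] d mm [-2.679  -1.5848  3.3376]
```

```bash
python3 -m inch '[[[0,0,0,4,1],[0,0,0,6,1],[0,0,0,7,1],[0,0,0,7,1],[0,0,0,7,1],[0,0,0,7,1],[0,0,0,7,1],[0,0,0,7,1]]]'; python3 -m inch '[[[0,0,0,7,1],[0,0,0,7,1],[0,0,0,7,1],[0,0,0,7,1],[0,0,0,7,1],[0,0,0,7,1],[0,0,0,7,1],[0,0,0,7,1]]]'; python3 -m inch '[[[0,0,0,7,1],[0,0,0,7,1],[0,0,0,7,1],[0,0,0,7,1],[0,0,0,7,1],[0,0,0,7,1],[0,0,0,7,1],[0,0,0,7,1]]]';python3 go.py .530 .192 .24
```

```text
time: 17.12
tool_pos: [0.5276, 0.1911, 0.243]
tcp_rot: [[-0.443, 0.859, 0.256], [0.885, 0.465, -0.03], [-0.145, 0.213, -0.966]]
ft_force: [0.3, 0.2, -1.9]
finger_gap: 0.0321
grasp_force: 44.9
time: 17.78
tool_pos: [0.5276, 0.1911, 0.2431]
tcp_rot: [[0.464, 0.848, 0.256], [0.88, -0.473, -0.03], [0.096, 0.239, -0.966]]
ft_force: [0.1, 0.3, -2.1]
finger_gap: 0.032
grasp_force: 44.9
time: 18.45
tool_pos: [0.5276, 0.1911, 0.2431]
tcp_rot: [[0.962, 0.089, 0.256], [0.1, -0.995, -0.03], [0.252, 0.054, -0.966]]
ft_force: [-0.1, 0.7, -1.6]
finger_gap: 0.0321
grasp_force: 44.9
z [ 0.2563 -0.0297 -0.9662] q [-0.4135  0.1684 -0.0664  1.6956  0.1782  1.0666 -2.0219] d mm [ 1.6173 -0.8529  3.5571]
```

```bash
python3 -m inch '[[[0,0,0,7,1],[0,0,0,5,1],[0,0,0,0.5,1],[0,0,20,0,1],[0,0,20,0,1],[0,0,20,0,1],[0,0,0,0,1],[0,0,0,0,1]]]';python3 go.py .530 .192 .04
python3 - <<'E'
from h import *
f=optics.grab_frame("top")["image"];s=optics.grab_frame("side")["image"]
c=np.zeros((400,800,3),np.uint8)
c[:,:400]=cv2.resize(f[200:310,175:285],(400,400),interpolation=cv2.INTER_CUBIC)
c[:,400:]=cv2.resize(s[130:270,190:330],(400,400),interpolation=cv2.INTER_CUBIC)
cv2.imwrite("pics/a4.png",c)
E
```

```text
time: 19.12
tool_pos: [0.5428, 0.1895, 0.1848]
tcp_rot: [[0.96, -0.114, 0.255], [-0.11, -0.994, -0.03], [0.257, 0.001, -0.966]]
ft_force: [-0.0, -0.3, -1.4]
finger_gap: 0.0318
grasp_force: 45.0
z [ 0.255  -0.0303 -0.9665] q [-0.4227  0.2384 -0.0376  1.757   0.1859  0.9354 -2.2376] d mm [-49.7468  -1.2148 136.6354]
```

View pics/a4.png

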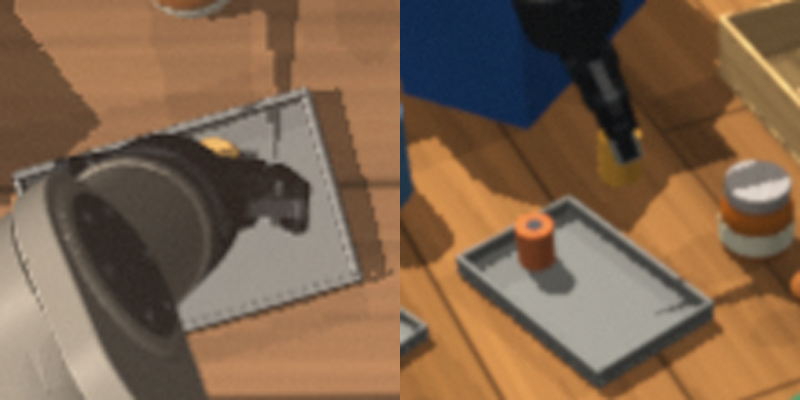

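The bush hangs upright below the fingers (side crop 620,160), parallel to the copper one, over the free half of the tray. Lowering it now.

```bash
python3 -m inch '[[[-7,-0.2,20,0,1],[-8,-0.2,23,0,1],[-8,-0.2,23,0,1],[-8,-0.2,23,0,1],[-7,-0.2,20,0,1],[-5,-0.2,14,0,1],[-3.5,0,10,0,1],[-1.5,0,4,0,1]]]'; python3 -m inch '[[[0,0,0,0,1],[0,0,0,0,1],[-0.3,0,1,0,1],[-0.3,0,1,0,1],[-0.3,0,1,0,1],[-0.3,0,1,0,1],[-0.3,0,1,0,1],[0,0,0,0,1]]]'
```

```text
time: 19.88
tool_pos: [0.5333, 0.1936, 0.0415]
tcp_rot: [[0.959, -0.113, 0.258], [-0.109, -0.994, -0.028], [0.26, -0.001, -0.966]]
ft_force: [-0.5, 0.3, -2.3]
finger_gap: 0.0318
grasp_force: 45.1
time: 20.55
tool_pos: [0.5333, 0.1933, 0.0364]
tcp_rot: [[0.959, -0.114, 0.259], [-0.11, -0.993, -0.028], [0.26, -0.001, -0.966]]
ft_force: [0.5, -0.3, -1.6]
finger_gap: 0.0316
grasp_force: 45.1
```

```bash
python3 -m inch '[[[-0.3,0,1,0,1],[-0.3,0,1,0,1],[-0.3,0,1,0,1],[-0.2,0,0.8,0,1],[0,0,0,0,1],[0,0,0,0,1],[0,0,0,0,1],[0,0,0,0,1]]]';  python3 -m inch '[[[-0.15,0,0.5,0,1],[-0.15,0,0.5,0,1],[0,0,0,0,1],[0,0,0,0,1],[0,0,0,0,1],[0,0,0,0,1],[0,0,0,0,1],[0,0,0,0,1]]]'
```

```text
time: 21.22
tool_pos: [0.5334, 0.1934, 0.0327]
tcp_rot: [[0.959, -0.114, 0.259], [-0.11, -0.993, -0.028], [0.26, -0.002, -0.965]]
ft_force: [0.1, 0.1, -1.4]
finger_gap: 0.0322
grasp_force: 45.1
time: 21.88
tool_pos: [0.5337, 0.1935, 0.0321]
tcp_rot: [[0.959, -0.114, 0.26], [-0.11, -0.993, -0.028], [0.261, -0.002, -0.965]]
ft_force: [-2.3, -0.8, 4.2]
finger_gap: 0.032
grasp_force: 45.7
```

```bash
python3 -m inch '[[[0,0,0,0,1],[-0.15,0,0.5,0,1],[-0.15,0,0.5,0,1],[0,0,0,0,1],[0,0,0,0,1],[0,0,0,0,1],[0,0,0,0,1],[0,0,0,0,1]]]' 20; python3 -m inch '[[[0,0,0,0,0.1],[0,0,0,0,0],[0,0,0,0,-0.1],[0,0,0,0,-0.2],[0,0,0,0,-0.2],[0,0,0,0,-0.2],[0,0,0,0,-0.2],[0,0,0,0,-0.2]]]'
```

```text
time: 22.55
tool_pos: [0.5339, 0.1934, 0.032]
tcp_rot: [[0.959, -0.114, 0.26], [-0.111, -0.993, -0.028], [0.262, -0.002, -0.965]]
ft_force: [-4.1, -2.7, 12.4]
finger_gap: 0.032
grasp_force: 46.6
time: 23.22
tool_pos: [0.5333, 0.1934, 0.0305]
tcp_rot: [[0.959, -0.114, 0.259], [-0.11, -0.993, -0.028], [0.26, -0.002, -0.966]]
ft_force: [-0.1, -0.6, 0.7]
finger_gap: 0.0513
grasp_force: 0.0
```

```bash
python3 -m inch '[[[0,0,-5,0,-0.2],[0,0,-10,0,-0.2],[0,0,-20,0,-0.2],[0,0,-30,0,-0.2],[0,0,-30,0,-0.2],[0,0,-30,0,-0.2],[0,0,-30,0,-0.2],[0,0,-30,0,-0.2]]]'; python3 -m inch '[[[-30,0,-20,0,-0.2],[-30,0,-20,0,-0.2],[-30,0,-20,0,-0.2],[-20,0,-10,0,-0.2],[0,0,0,0,-0.2],[0,0,0,0,-0.2],[0,0,0,0,-0.2],[0,0,0,0,-0.2]]]'
python3 - <<'E'
from h import *
f=optics.grab_frame("top")["image"];s=optics.grab_frame("side")["image"]
c=np.zeros((600,800,3),np.uint8)
c[:,:400]=cv2.resize(f[160:340,170:470],(400,240))[0:1].repeat(600,0)*0
c[:240,:400]=cv2.resize(f[160:340,170:470],(400,240))
c[240:580,:400]=cv2.resize(f[205:307,175:295],(400,340),interpolation=cv2.INTER_CUBIC)
c[:560,400:]=cv2.resize(s[160:384,200:420][:,:160],(400,560),interpolation=cv2.INTER_CUBIC)
cv2.imwrite("pics/a5.png",c)
E
```

```text
time: 23.88
tool_pos: [0.4846, 0.1986, 0.2117]
tcp_rot: [[0.959, -0.114, 0.26], [-0.11, -0.994, -0.027], [0.261, -0.003, -0.965]]
ft_force: [0.1, -0.5, 0.7]
finger_gap: 0.0512
grasp_force: 0.0
time: 24.55
tool_pos: [0.3626, 0.2121, 0.2481]
tcp_rot: [[0.959, -0.116, 0.259], [-0.112, -0.993, -0.029], [0.26, -0.002, -0.966]]
ft_force: [0.1, 0.1, 0.1]
finger_gap: 0.0511
grasp_force: 0.0
```

View pics/a5.png

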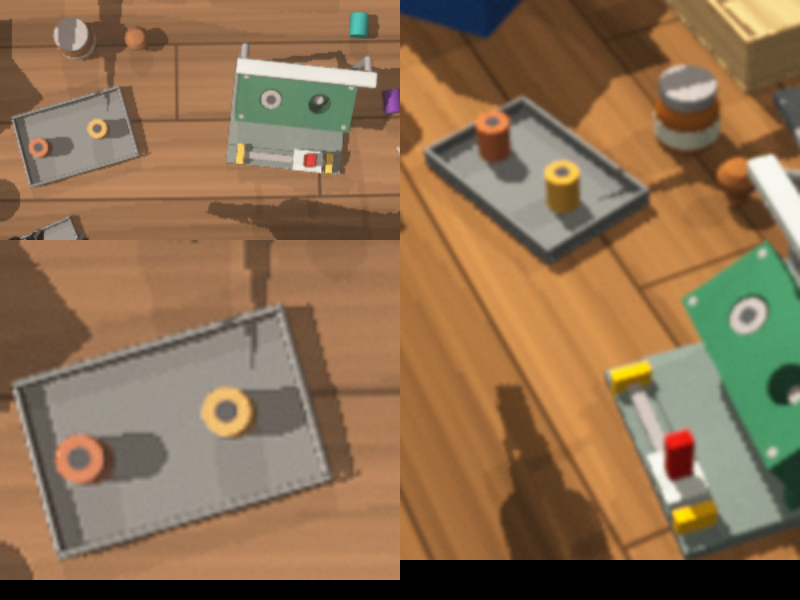

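The picture shows the brass bush standing upright in the free half of the tray (228,411). The copper bush has not moved (80,458), the steel bush is seated and the carriage is at its stop. Handing in.

```bash
python3 -c "
from cell import order;print(order.hand_in())"
```

```text
the job is handed in; nothing more can be done
None
```

The job is handed in at about 25 s: the brass bush stands upright in the tray, the steel bush is seated, and the carriage is at its brass-side stop; joint 6 touched its limit while I leaned the tool (read 2.033 against the listed 2.03), and no verdict was shown.

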